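Latch the pantry bin into its rack

TASK

Slide the blue bin, blue end first, into the grey rack so that the bin's own front rim lifts the red catch and the catch drops down inside the bin behind that rim; do not touch the rack or catch with the gripper and do not ram the bin against its end stop. Then give the bin a gentle tug back to feel that the catch holds, and let go, leaving it latched and the other things undisturbed.

Things in the scene. Friction and masses are not known exactly. Their poses are not given: they have to be found in the camera images.
- bin: Loose blue open-topped bin, 110 mm long (x), 76 wide (y), walls 36 high, floor 3 thick, 0.16 to 0.3 kg. Origin at the centre of its underside, z up. Its front end (+x) goes into the rack first; at the outer end (-x) stands a white upright grip, 14 mm thick (y), 24 long (x), centred at x = -57 mm, top at 89 mm.
- bin_grip (a point): Best point to grip the white grip across its 14 mm thickness (along the bin's y), 21 mm under its top: bin frame (-57, 0, 68) mm. Grip firmly (30 N or more), for the bin hangs out to one side of it.
- bin_rim (a point): Middle of the bin's rounded front rim, which lifts the catch: bin frame (53, 0, 36) mm. The rim is a 6 mm round bar (top at 39 mm) on a 4 mm wall.
- rack: Fixed grey rack. Origin on the surface beneath it, z up; +x is the way the bin slides in, bin and rack x axes alike. Base plate 5 mm thick, x from -130 to +140 mm, 104 wide; the bin slides on it. At its inner end a dark steel bracket with the red catch and a sprung rubber buffer is clamped up to 12 mm either way along x; where is not measured: feel for it.
- rack_mouth (a point): Rack frame (-20, 0, 5) mm: where the straight guide walls begin. Their inner faces are at y = +-40.5 mm (2.5 mm to spare beside the bin), tops 28 mm above the rack's underside. Outside this point, from x = -57 to -20 mm, they flare to about +-53 mm.
- rack_home (a point): Rack frame (0, 0, 5) mm: the bin's origin when home, if the bracket is in its middle place (else up to 12 mm more or less along x). Relative to that place the catch drops when the bin's origin is at about x = -2 mm, the bin's front meets the buffer at about +3.5 mm (1.2 N per mm), and the buffer goes solid 6 mm further on.
- catch (a joint): Gravity catch on the middle line: arm 26 mm wide hinged at the inner end, red hook outside. Rad: 0 hanging, grows as lifted. The rim meets its 30 degree outer slope about 25 mm before home, lifts it to about 0.22 rad (1 to 4 N push), then falls to 0 behind the rim, inside the bin. Inner face square, 52 mm outside the hinge: a pull does not lift it. Top 63 mm over the rack's underside, 80 lifted.
- tea_carton: Bystander: white and green tea carton, 27x62x119 mm, standing at the left. Origin under its centre.
- tub: Bystander: white tub with red lid, 67 mm wide, 78 high, at the back. Origin under its centre.
- rice_bowl: Bystander: small white bowl, 95 mm wide, 49 high, at the back. Origin under its centre.
- mandarin: Bystander: mandarin, 62 mm, at the left. Origin at its underside.

How it is judged:
By the outcome, as a careful person would: the job done as asked, in the order asked, and still so for the second after the job is handed in, with the robot touching nothing.
It also fails if it takes over 64 s, if anything falls off the work surface, if the arm or the gripper's body presses on something with over 40 N, if the wrist force passes 120 N, or if a joint passes its speed limit or range.

ROBOT

A 7-joint arm with a two-finger parallel gripper is mounted at the origin on a cart in front of the work surface, level with it; the furniture and walls round the work are solid. World frame = base frame: x ahead of the robot, y to its left, z up, the work surface at z = 0. Lengths are in m, angles in rad, forces in N, time in s.
With the tool pointing down it reaches from about 0.35 to 0.9 m from the base axis. Payload 8.1 kg.
Tool frame: the origin (TCP) lies at the very end of the fingers, on their centre line; the grasp point (between the pads) lies arm.hold_point_z behind it (arm.hold_point_z is the distance from the TCP to the grasp point, in m); z points along the fingers, y is the line along which they close (so a half turn about z gives the same grasp; the last joint's range is limited). The gripper opens to 92 mm and grips with 3 to 60 N. Pads are 19 mm wide; open, the fingers measure 130 mm over their backs; the gripper's body (75 mm by 190 mm) begins 47 mm behind the grasp point.
Start: joints at [1.232, 0.434, 0.025, 1.573, -0.012, 1.134, -0.075], TCP at [0.146, -0.608, 0.227] pointing down, gripper open.
Joint ranges: [-2.62, 2.62], [-0.44, 2.09], [-1.27, 1.32], [0.08, 2.57], [-1.32, 4.46], [0.12, 2], [-2.74, 2.74]. Speed limits (rad/s): [2.22, 2.22, 3.01, 3.01, 3.14, 3.14, 3.14].

INTERFACE

Orientations are given as a rotation vector (axis times angle).
In Python, from cell import arm, vision, job, cut_out gives the robot as it stands. The module is installed in compiled form; this text tells all that it offers.
- The arm moves only by the tool play_rows, never from a script. Its argument "increments" is text: rows parted by semicolons, each of 5 numbers parted by spaces: the shift along the tool's x, y, z in cm, then the turn about the tool's z in degrees, then the opening, from -1 (shut) to 1 (fully open), so that 0 is half open. A call has 1 to 5 rows; each row shifts and turns the commanded pose from where the row before left it, along the tool's axes as they then stand; what a row does not reach is not made up. A row lasts 1/12 s, in which the tool goes at most 41.7 mm and 7.16 degrees, less where a joint would pass 70% of its speed; a pose out of reach is approached as far as the arm can. A call is refused whole if a number of a shift passes 4.17 or a number of a turn 7.16, either way. A call with a gripper value outside its range is refused whole. The fingers move at their own pace and stop on an object; "grip_force" is the grip in N (left out, the last holds). Time passes only in rows, so rows that do not move let the fingers close. It gives the time, the measured TCP pose, the force, the opening and the grip force at its end, in the units of the state.
- arm.observe(): the state, without advancing time (a new reading comes with each control period).
- vision.get_image(name): name is "side" or "top" or "wrist"; returns a dict with "frame" (420x560x3 uint8, red, green, blue), "z_map" (420x560 float32, m along the optical axis (not along the pixel's ray), 0 where there is no reading), "mtx" (3x3 intrinsics, pixels), "cam_to_world" (4x4, takes a point from camera to world coordinates). Camera axes: x right, y up, looking along -z (the intrinsics and any distortion apply to the point x, -y, -z); pixel columns grow to the right and rows downward; lengths in m; the calibration is good to about 2 mm. A picture is of the moment at which its call begins.
- job.sign_off(): hands the job in; it is judged then, once.
Trained networks look in a picture, given as the dict that the camera call returned (one of the last four; its "shot" number tells which), for a name from the list of things; names that differ only in an ending like _2 or _b are one class to them, and where a whole thing is asked for, a point or a joint stands for the part that bears it (a point fixed in the world has none). Each returns a list of dicts, best first, with "confidence" (0 to 1); they miss things now and then, are a little off and sometimes report something else, mostly with a low value. They report only what shows in the picture. A call takes as long as a camera call.
- cut_out(query, picture): "mask" (420x560 bool, what is visible of it) and "point" ([row, column] in pixels, amid what is visible of it).
The state is a dict: "clock": time; "joints": joint angles; "dq": joint speeds; "joint_efforts": joint torques, N m; "position": TCP position; "ee_rot": TCP orientation; "force": force on the tool from outside, world axes, zero at the start; "ft_torque": the same for the moment, N m; "width": opening from 0.0 (shut) to 1.0 (fully open); "gripper_force": force on a finger pad.
Only numpy, scipy, OpenCV 4.12 (cv2) and the standard library are available. Lean on these libraries where they do the work, as an engineer would, in place of code of your own. Each camera call takes 0.05 s, during which the arm holds its last target. There are 200 camera calls.

## Working session

There is one attempt and no reset: what is moved stays moved. The work goes in short steps, Python scripts to look and compute and a tool call to move; the robot and the scene stay as the last step left them, time stands still between calls to the robot, and variables do not carry over. Pictures are saved under pics/ and viewed, at most 10 in all, crops included, and the job is handed in when it is done.

Besides the shell and the picture viewer there is one more tool, called after "Emit:" by a JSON object that holds its "op" and its "data", one argument or row to a line. play_rows: Moves the arm, as the interface text tells. Its arguments: {"type":"object","properties":{"increments":{"type":"string"},"grip_force":{"type":"number"}},"required":["increments"]}

```bash
mkdir -p pics; cat > h.py <<'E'
import numpy as np, cv2
from cell import arm, vision, job, cut_out
from scipy.spatial.transform import Rotation as R
def pts(im,mask):
    v,u=np.nonzero(mask&(im["z_map"]>0)); z=im["z_map"][v,u]; K=im["mtx"]
    c=np.c_[(u-K[0,2])/K[0,0]*z,-(v-K[1,2])/K[1,1]*z,-z,np.ones_like(z)]
    return (c@im["cam_to_world"].T)[:,:3]
def save(im,n): cv2.imwrite(f"pics/{n}.png",im["frame"][:,:,::-1])
def st():
    s=arm.observe(); Rm=R.from_rotvec(s["ee_rot"]).as_matrix()
    print("t",s["clock"],"p",np.round(s["position"],4),"F",np.round(s["force"],1),"w",s["width"]);print(np.round(Rm,3)); return s,Rm
E
python3 - <<'E'
from h import *
s,_=st(); print(arm.hold_point_z)
a=[]
for n in("top","side"):
    im=vision.get_image(n); save(im,n+"0"); a.append(im["frame"])
    for q in("bin","bin_grip","rack","catch","tea_carton","tub","rice_bowl","mandarin"):
        for d in cut_out(q,im)[:1]:
            p=pts(im,d["mask"]); 
            if len(p): print(n,q,round(d["confidence"],2),d["point"],len(p),np.round(np.median(p,0),3),np.round(np.percentile(p,2,axis=0),3),np.round(np.percentile(p,98,axis=0),3))
E
```

```text
t 0.0 p [ 0.1459 -0.6072  0.2259] F [-1.   0.6  0.2] w 1.0010704958456298
[[ 0.972  0.234 -0.001]
 [ 0.234 -0.972  0.002]
 [-0.    -0.002 -1.   ]]
0.0188
top bin 0.97 [252.5, 262.2] 1805 [0.574 0.134 0.003] [ 0.517  0.097 -0.001] [0.627 0.17  0.088]
top bin_grip 0.61 [252.2, 261.5] 1834 [0.572 0.134 0.003] [ 0.515  0.097 -0.001] [0.627 0.17  0.088]
top rack 0.65 [247.4, 358.2] 5235 [ 0.58  -0.08   0.005] [ 0.46  -0.133  0.001] [ 0.708 -0.033  0.063]
top catch 0.69 [210.5, 361.4] 513 [ 0.645 -0.082  0.061] [ 0.603 -0.095  0.028] [ 0.687 -0.07   0.065]
top tea_carton 0.79 [202.9, 173.9] 806 [0.672 0.322 0.103] [0.655 0.293 0.001] [0.694 0.352 0.12 ]
top mandarin 0.67 [261.3, 176.7] 678 [0.547 0.32  0.053] [0.52  0.296 0.011] [0.579 0.348 0.061]
side bin 0.55 [230.1, 240.7] 2084 [0.574 0.129 0.021] [0.508 0.093 0.003] [0.629 0.171 0.089]
side bin_grip 0.83 [230.4, 240.1] 2074 [0.573 0.128 0.021] [0.508 0.093 0.003] [0.629 0.171 0.089]
side rack 0.92 [292.8, 303.9] 6577 [ 0.586 -0.09   0.008] [ 0.461 -0.135  0.004] [ 0.722 -0.035  0.065]
side catch 0.92 [267.2, 327.6] 508 [ 0.649 -0.086  0.063] [ 0.607 -0.098  0.04 ] [ 0.689 -0.073  0.067]
side tea_carton 0.95 [155.8, 241.6] 1211 [0.674 0.313 0.072] [0.657 0.291 0.003] [0.703 0.364 0.123]
side tub 0.75 [251.3, 380.9] 1334 [ 0.763 -0.111  0.074] [ 0.743 -0.132  0.005] [ 0.805 -0.071  0.081]
side rice_bowl 0.75 [219.9, 348.1] 1348 [0.794 0.041 0.031] [ 0.739 -0.017  0.002] [0.832 0.08  0.051]
side mandarin 0.62 [183.1, 194.7] 598 [0.543 0.307 0.047] [0.521 0.293 0.001] [0.573 0.346 0.063]
```

```bash
python3 - <<'E'
from h import *
a=cv2.imread("pics/top0.png");b=cv2.imread("pics/side0.png")
cv2.imwrite("pics/m0.png",np.hstack([a[120:400,100:460],b[120:400,140:500]]))
for n in("top","side"):
    im=vision.get_image(n)
    bm=cut_out("bin",im)[0]["mask"]; p=pts(im,bm)
    g=p[p[:,2]>.07]; print(n,"grip top",g.mean(0),g.min(0),g.max(0))
    w=p[(p[:,2]<.045)]; r=cv2.minAreaRect((w[:,:2]*1000).astype(np.float32)); print("bin rect",r)
    rm=p[(p[:,2]>.03)&(p[:,2]<.045)]; r=cv2.minAreaRect((rm[:,:2]*1000).astype(np.float32)); print("rim rect",r)
    p=pts(im,cut_out("rack",im)[0]["mask"]); l=p[p[:,2]<.032]
    print("rack",cv2.minAreaRect((l[:,:2]*1000).astype(np.float32)))
    w=p[(p[:,2]>.022)&(p[:,2]<.032)]
    for sgn in(-1,1):
        q=w[(sgn*(w[:,1]+.083)>.03)&(w[:,0]>.55)&(w[:,0]<.68)]
        if len(q)>20: print("wall",sgn,len(q),q.mean(0),np.polyfit(q[:,0],q[:,1],1),q[:,1].min(),q[:,1].max())
    p=pts(im,cut_out("catch",im)[0]["mask"]); p=p[p[:,2]>.055]; print("catch",cv2.minAreaRect((p[:,:2]*1000).astype(np.float32)))
E
```

```text
top grip top [0.51801866 0.13246439 0.08743996] [0.50680709 0.12541786 0.07082579] [0.52915358 0.13908066 0.09256663]
bin rect ((569.5123901367188, 135.47947692871094), (80.10009002685547, 120.16803741455078), 88.95449829101562)
rim rect ((574.9935913085938, 133.8098602294922), (76.81568908691406, 109.42501068115234), 89.29993438720703)
rack ((539.4646606445312, 325.30780029296875), (44.401206970214844, 71.41251373291016), 36.506507873535156)
catch ((645.3361206054688, -83.12586212158203), (26.40439796447754, 84.59671020507812), 89.75669860839844)
side grip top [0.51748169 0.12712976 0.08309406] [0.50638493 0.12134784 0.07008157] [0.53149069 0.13651242 0.09368827]
bin rect ((575.3163452148438, 151.84494018554688), (121.43578338623047, 138.19781494140625), 89.81266784667969)
rim rect ((570.010498046875, 130.9552459716797), (126.5379638671875, 81.13446044921875), 2.2025609016418457)
rack ((601.6542358398438, -73.12821197509766), (293.20806884765625, 133.5582733154297), 0.7215164303779602)
wall -1 279 [ 0.62326415 -0.1261127   0.0272865 ] [ 0.05626353 -0.16117974] -0.13398743738838126 -0.11303223013269414
wall 1 200 [ 0.60594474 -0.04210877  0.02760314] [-0.01805891 -0.03116607] -0.04603308601718503 -0.033776479386646185
catch ((647.9708251953125, -86.2474365234375), (89.61637115478516, 29.665861129760742), 0.09026321023702621)
```

View pics/m0.png

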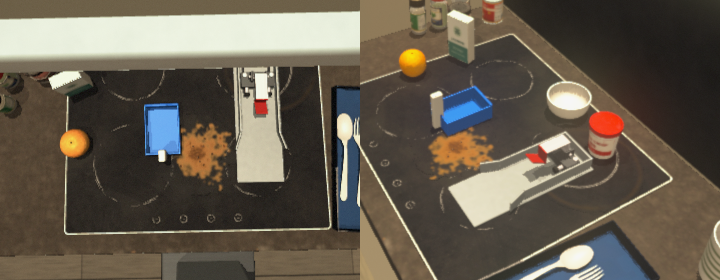

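Emit:
{"op": "play_rows", "data": {
  "increments": "0 0 0 6.75 1; 0 0 0 6.75 1; 1.85 -3.7 0 0 1; 1.85 -3.7 0 0 1; 1.85 -3.7 0 0 1",
  "grip_force": 40
}}

```text
clock: 1.72
position: [0.2017, -0.4955, 0.2264]
ee_rot: [-3.142, 0.002, 0.0]
force: [1.0, -1.0, -0.3]
width: 1.003
gripper_force: 0.0
```

Emit:
{"op": "play_rows", "data": {
  "increments": "1.85 -3.7 0 0 1; 1.85 -3.7 0 0 1; 1.85 -3.7 0 0 1; 1.85 -3.7 0 0 1; 1.85 -3.7 0 0 1"
}}

```text
clock: 2.13
position: [0.2944, -0.3099, 0.227]
ee_rot: [3.141, -0.0, 0.001]
force: [0.4, -0.4, 0.1]
width: 1.001
gripper_force: 0.0
```

Emit:
{"op": "play_rows", "data": {
  "increments": "2.4 -3.3 0 0 1; 2.4 -3.3 0 0 1; 2.4 -3.3 0 0 1; 2.4 -3.3 0 0 1; 2.4 -3.3 0 0 1"
}}

```text
clock: 2.55
position: [0.4148, -0.1449, 0.2272]
ee_rot: [3.141, -0.0, 0.002]
force: [0.8, -2.1, -0.3]
width: 1.0
gripper_force: 0.0
```

Emit:
{"op": "play_rows", "data": {
  "increments": "2.4 -3.1 0 0 1; 2.4 -3.1 0 0 1; 0 0 0 0 1; 0 0 0 0 1; 0 0 0 0 1"
}}

```text
clock: 2.97
position: [0.4616, -0.0851, 0.2266]
ee_rot: [3.141, 0.001, -0.001]
force: [-0.5, -0.3, -0.4]
width: 1.003
gripper_force: 0.0
```

```bash
python3 - <<'E'
from h import *
s,_=st()
im=vision.get_image("wrist"); save(im,"w1"); print(np.round(im["cam_to_world"],3))
p=pts(im,im["z_map"]>0)
for lo,hi in((.003,.008),(.022,.032),(.055,.07)):
    q=p[(p[:,2]>lo)&(p[:,2]<hi)&(abs(p[:,1]+.083)<.07)]
    print(lo,len(q),q.min(0),q.max(0))
w=p[(p[:,2]>.022)&(p[:,2]<.031)]
for sgn in(-1,1):
    q=w[(sgn*(w[:,1]+.083)>.03)&(sgn*(w[:,1]+.083)<.052)&(w[:,0]>.58)&(w[:,0]<.7)]
    if len(q)>20: print("wall",sgn,len(q),q.mean(0),np.polyfit(q[:,0],q[:,1],1),np.percentile(q[:,1],[2,98]),q[:,0].max())
b=p[(p[:,2]>.0035)&(p[:,2]<.0075)&(p[:,0]>.46)&(p[:,0]<.53)&(abs(p[:,1]+.083)<.065)]
for x in np.arange(.45,.53,.01):
    q=b[abs(b[:,0]-x)<.004]
    if len(q)>10: print(round(x,3),np.percentile(q[:,1],[1,99]))
im=vision.get_image("top");p=pts(im,im["z_map"]>0);h=p[p[:,2]>.4];print("hood",h.min(0),h.max(0))
E
```

```text
t 2.9667 p [ 0.4616 -0.0851  0.2266] F [-0.5 -0.3 -0.4] w 1.0025142361857178
[[ 1.     0.    -0.001]
 [ 0.    -1.    -0.   ]
 [-0.001  0.    -1.   ]]
[[ 0.     0.966  0.259  0.532]
 [-1.    -0.     0.    -0.084]
 [ 0.    -0.259  0.966  0.385]
 [ 0.     0.     0.     1.   ]]
0.003 17256 [ 0.37344235 -0.13444465  0.00300138] [ 0.62771052 -0.01491969  0.00799334]
0.022 1131 [ 0.52934745 -0.1381192   0.02206108] [ 0.62190178 -0.02541696  0.03077866]
0.055 9 [ 0.60518847 -0.09381261  0.0551544 ] [ 0.60662765 -0.07530678  0.05603891]
wall -1 266 [ 0.60163539 -0.12456585  0.02729231] [-0.00613971 -0.12087198] [-0.12686398 -0.12281698] 0.6219017825303662
wall 1 263 [ 0.60140436 -0.04031485  0.02738816] [-0.00485051 -0.03739774] [-0.04207717 -0.03812094] 0.6218214209811903
0.46 [-0.13193258 -0.03129554]
0.47 [-0.13182645 -0.03160275]
0.48 [-0.13236551 -0.03169785]
0.49 [-0.13231941 -0.03140973]
0.5 [-0.13268199 -0.03165877]
0.51 [-0.13234589 -0.03174611]
0.52 [-0.13205666 -0.03141722]
0.53 [-0.1327597  -0.03157204]
hood [ 0.40816122 -0.16574128  0.40024692] [0.64421876 0.348077   0.77209174]
```

View pics/w1.png

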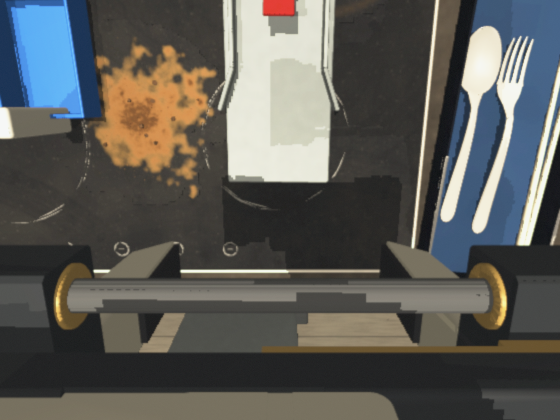

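Emit:
{"op": "play_rows", "data": {
  "increments": "0.9 -3.6 0 0 1; 0.9 -3.6 0 0 1; 0.9 -3.6 0 0 1; 0.9 -3.6 0 0 1; 0.9 -3.6 0 0 1"
}}

```text
clock: 3.48
position: [0.5071, 0.0951, 0.2269]
ee_rot: [3.141, -0.005, 0.001]
force: [1.7, -1.0, -0.8]
width: 1.001
gripper_force: 0.0
```

Emit:
{"op": "play_rows", "data": {
  "increments": "0.9 -3.6 0 0 1; 0 0 2 0 1; 0 0 2 0 1; 0 0 0 0 1; 0 0 0 0 1"
}}

```text
clock: 3.9
position: [0.5153, 0.1296, 0.1862]
ee_rot: [3.14, -0.003, -0.003]
force: [-0.5, 0.1, 0.1]
width: 0.995
gripper_force: 0.0
```

```bash
python3 - <<'E'
from h import *
s,_=st()
im=vision.get_image("wrist"); save(im,"w2")
d=cut_out("bin",im); print([ (x["confidence"],x["mask"].sum()) for x in d])
p=pts(im,im["z_map"]>0)
p=p[(p[:,1]>.08)&(p[:,1]<.19)&(p[:,0]>.48)&(p[:,0]<.66)]
g=p[(p[:,2]>.075)&(p[:,2]<.1)]; print("grip top",len(g),g.min(0),g.max(0),g.mean(0),cv2.minAreaRect((g[:,:2]*1000).astype(np.float32)))
r=p[(p[:,2]>.03)&(p[:,2]<.042)]; print("rim",r.min(0),r.max(0),cv2.minAreaRect((r[:,:2]*1000).astype(np.float32)))
for sgn in(-1,1):
    q=r[(sgn*(r[:,1]-.133)>.03)&(r[:,0]>.535)&(r[:,0]<.61)]
    if len(q)>20: print(sgn,len(q),q.mean(0),np.polyfit(q[:,0],q[:,1],1))
E
```

```text
t 3.9 p [0.5153 0.1296 0.1862] F [-0.5  0.1  0.1] w 0.9950558005725895
[[ 1.    -0.002 -0.002]
 [-0.002 -1.    -0.001]
 [-0.002  0.001 -1.   ]]
[(0.85, np.int64(13699))]
grip top 661 [0.50853587 0.12608174 0.07500251] [0.53257386 0.14037014 0.09134035] [0.5217936  0.13327518 0.08774859] ((520.4522094726562, 133.25538635253906), (24.093151092529297, 13.757492065429688), 1.830357313156128)
rim [0.52147558 0.09552164 0.0300006 ] [0.63376238 0.17318148 0.04198228] ((577.73876953125, 134.32058715820312), (111.15179443359375, 76.09458923339844), 1.1036241054534912)
-1 402 [0.57478936 0.09806305 0.03538124] [0.01800558 0.08771364]
1 421 [0.57396112 0.17043458 0.03524531] [0.01827982 0.15994267]
```

View pics/w2.png

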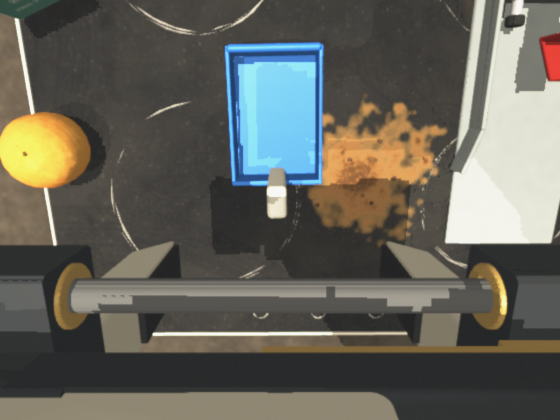

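Emit:
{"op": "play_rows", "data": {
  "increments": "0.5 -0.36 2 -1 1; 0 0 3.5 0 1; 0 0 3.5 0 1; 0 0 3 0 1; 0 0 1.7 0 1"
}}

```text
clock: 4.42
position: [0.5205, 0.1336, 0.0481]
ee_rot: [3.141, 0.025, -0.002]
force: [-0.2, -0.5, 0.2]
width: 1.0
gripper_force: 0.0
```

Emit:
{"op": "play_rows", "data": {
  "increments": "0 0 0 0 0; 0 0 0 0 -1; 0 0 0 0 -1; 0 0 0 0 -1; 0 0 0 0 -1",
  "grip_force": 45
}}

```text
clock: 4.83
position: [0.5221, 0.1351, 0.0514]
ee_rot: [-3.141, -0.027, -0.005]
force: [-1.1, 0.2, 0.1]
width: 0.688
gripper_force: 0.0
```

Emit:
{"op": "play_rows", "data": {
  "increments": "0 0 0 0 -1; 0 0 0 0 -1; 0 0 0 0 -1; 0 0 0 0 -1; 0 0 0 0 -1"
}}

```text
clock: 5.25
position: [0.5209, 0.1349, 0.0497]
ee_rot: [3.141, 0.028, -0.0]
force: [-0.2, -1.1, -0.3]
width: 0.328
gripper_force: 0.0
```

Emit:
{"op": "play_rows", "data": {
  "increments": "0 0 0 0 -1; 0 0 0 0 -1; 0 0 0 0 -1; 0 0 0 0 -1; 0 0 0 0 -1"
}}

```text
clock: 5.67
position: [0.5208, 0.1347, 0.0496]
ee_rot: [3.141, 0.027, -0.001]
force: [0.2, -0.4, 0.0]
width: 0.153
gripper_force: 44.8
```

Emit:
{"op": "play_rows", "data": {
  "increments": "0 0 -1 0 -1; 0 0 -1.5 0 -1; 0 0 -1.5 0 -1; 0 0 0 0 -1; 0 0 0 0 -1"
}}

```text
clock: 6.08
position: [0.5215, 0.1352, 0.0905]
ee_rot: [-3.141, -0.027, -0.003]
force: [-0.4, -0.4, -2.5]
width: 0.152
gripper_force: 44.8
```

```bash
cat > m.py <<'E'
from h import *
def binpose():
    s,_=st(); im=vision.get_image("wrist"); x,y,z=s["position"]
    p=pts(im,cut_out("bin",im)[0]["mask"]); dz=z-.0496
    r=p[(p[:,2]>.028+dz)&(p[:,2]<.045+dz)]
    f=r[r[:,0]>x+.104]; b=r[(r[:,0]<x+.02)]
    print("rim front z",np.median(f[:,2])-dz if len(f) else 0,"x max",np.percentile(r[:,0],99)-x,"rear z",np.median(b[:,2])-dz if len(b) else 0)
    for sgn in(-1,1):
        q=r[(sgn*(r[:,1]-y)>.03)&(r[:,0]>x+.02)&(r[:,0]<x+.095)]
        if len(q)>20: print(sgn,len(q),"y",q.mean(0),"slope",np.polyfit(q[:,0],q[:,1],1)[0],"zslope",np.polyfit(q[:,0],q[:,2],1)[0])
    return im,s
E
python3 - <<'E'
from m import *
im,s=binpose()
p=pts(im,im["z_map"]>0); q=p[(p[:,2]>.0025)&(p[:,2]<.009)&(abs(p[:,1]+.082)<.04)]
for lo in(-.08,-.07,-.06,-.05): 
    a=q[abs(q[:,1]-lo)<.005]; 
    if len(a): print("rack front x",np.percentile(a[:,0],[0,1,5]))
im=vision.get_image("top")
p=pts(im,cut_out("rack",im)[0]["mask"]);print("top",np.percentile(p[:,0],[0,.5,1,2]))
E
```

```text
t 6.0833 p [0.5215 0.1352 0.0905] F [-0.4 -0.4 -2.5] w 0.151982555860759
[[ 1.     0.017  0.002]
 [ 0.017 -1.     0.001]
 [ 0.002 -0.001 -1.   ]]
rim front z 0.03841640530801357 x max 0.11164691014397632 rear z 0.03435027990024946
-1 1591 y [0.58101462 0.10115432 0.07549047] slope 0.010417132725119547 zslope 0.0025333211744598665
1 1589 y [0.58101163 0.17297811 0.07546766] slope 0.010230245045919139 zslope 0.0032433857398657144
rack front x [0.47764588 0.47788191 0.47861208]
rack front x [0.47755943 0.47828061 0.48055481]
top [0.45425804 0.45582435 0.45706589 0.4594967 ]
```

Emit:
{"op": "play_rows", "data": {
  "increments": "-0.5 0 0 0.9 -1; -1.2 3 0 0 -1; -1.2 3.4 0 0 -1; -1.2 3.4 0 0 -1; -1.2 3.4 0 0 -1"
}}

```text
clock: 6.7
position: [0.4667, 0.0017, 0.0892]
ee_rot: [3.141, 0.003, -0.002]
force: [0.6, 0.1, -2.4]
width: 0.147
gripper_force: 44.8
```

Emit:
{"op": "play_rows", "data": {
  "increments": "-1.2 3.4 0 0 -1; -1.1 3.2 0 0 -1; 0 2 0 0 -1; 0 0 0 0 -1; 0 0 0 0 -1"
}}

```text
clock: 7.12
position: [0.4447, -0.0844, 0.0894]
ee_rot: [3.141, -0.003, -0.001]
force: [0.0, 1.2, -2.3]
width: 0.15
gripper_force: 44.8
```

```bash
python3 - <<'E'
from m import *
im,s=binpose(); save(im,"w3")
p=pts(im,im["z_map"]>0)
w=p[(p[:,2]>.022)&(p[:,2]<.031)]
for sgn in(-1,1):
    q=w[(sgn*(w[:,1]+.083)>.03)&(sgn*(w[:,1]+.083)<.052)&(w[:,0]>.58)&(w[:,0]<.7)]
    if len(q)>20: print("wall",sgn,len(q),q.mean(0),np.polyfit(q[:,0],q[:,1],1))
E
```

```text
t 7.1167 p [ 0.4447 -0.0844  0.0894] F [ 0.   1.2 -2.3] w 0.15018024299239804
[[ 1.    -0.002 -0.001]
 [-0.002 -1.    -0.   ]
 [-0.001  0.    -1.   ]]
rim front z 0.03830651891849484 x max 0.11134321078476084 rear z 0.03426468733304657
-1 1561 y [ 0.50430095 -0.11954271  0.07436298] slope -0.008896232735104493 zslope 0.0006523571580219389
1 1580 y [ 0.50426601 -0.04779089  0.07433517] slope -0.010239346781364215 zslope -0.0019543656683600136
```

View pics/w3.png

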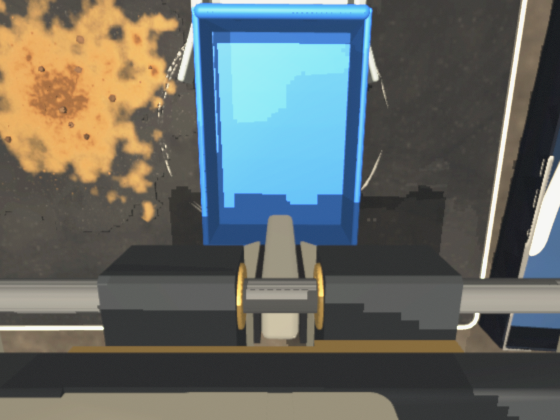

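Emit:
{"op": "play_rows", "data": {
  "increments": "0 -0.15 1 -0.25 -1; 0 0 1.2 0 -1; 0 0 0.8 0 -1; 0 0 0.3 0 -1; 0 0 0 0 -1"
}}

```text
clock: 7.63
position: [0.4447, -0.081, 0.0556]
ee_rot: [-3.141, -0.012, 0.003]
force: [0.6, 0.4, -2.0]
width: 0.152
gripper_force: 44.8
```

Emit:
{"op": "play_rows", "data": {
  "increments": "0 0 0.1 0 -1; 0 0 0 0 -1; 0 0 0 0 -1"
}}

```text
clock: 7.88
position: [0.4456, -0.0818, 0.056]
ee_rot: [3.141, 0.01, 0.001]
force: [0.1, -0.1, -2.8]
width: 0.153
gripper_force: 44.8
```

Emit:
{"op": "play_rows", "data": {
  "increments": "0 0 0.1 0 -1; 0 0 0 0 -1; 0 0 0 0 -1"
}}

```text
clock: 8.13
position: [0.4454, -0.0819, 0.0549]
ee_rot: [3.141, 0.01, 0.0]
force: [0.3, 0.5, -2.2]
width: 0.151
gripper_force: 44.8
```

```bash
python3 - <<'E'
from m import *
binpose()
E
```

```text
t 8.1333 p [ 0.4454 -0.0819  0.0549] F [ 0.3  0.5 -2.2] w 0.15097573858630856
[[ 1.     0.006  0.   ]
 [ 0.006 -1.    -0.   ]
 [ 0.     0.    -1.   ]]
rim front z 0.03831410116839401 x max 0.11160250365035951 rear z 0.03423681538792815
-1 1553 y [ 0.50498376 -0.11655177  0.03982148] slope -0.0006182465293880947 zslope 0.00037482638208483017
1 1527 y [ 0.50522574 -0.0448267   0.03978147] slope -0.0007004917698495602 zslope 0.001972917997306485
```

Emit:
{"op": "play_rows", "data": {
  "increments": "0 0.09 0.05 0.2 -1; 0 0 0 0 -1; 0 0 0.05 0 -1; 0 0 0 0 -1; 0 0 0 0 -1"
}}

```text
clock: 8.65
position: [0.4455, -0.0823, 0.0545]
ee_rot: [3.142, 0.005, 0.001]
force: [-4.3, 1.7, 13.3]
width: 0.148
gripper_force: 44.8
```

Emit:
{"op": "play_rows", "data": {
  "increments": "0 0 -0.05 0 -1; 0 0 0 0 -1; 0 0 0 0 -1"
}}

```text
clock: 8.9
position: [0.4455, -0.0827, 0.0545]
ee_rot: [3.141, 0.004, 0.001]
force: [-2.1, 1.4, 6.8]
width: 0.153
gripper_force: 44.8
```

Emit:
{"op": "play_rows", "data": {
  "increments": "0.7 0 0 0 -1; 0.7 0 0 0 -1; 0.6 0 0 0 -1; 0 0 0 0 -1; 0 0 0 0 -1"
}}

```text
clock: 9.32
position: [0.4656, -0.0828, 0.0542]
ee_rot: [3.141, 0.004, 0.001]
force: [0.1, 0.3, 1.9]
width: 0.151
gripper_force: 45.0
```

```bash
python3 - <<'E'
from m import *
im,s=binpose()
im=vision.get_image("side"); save(im,"s4"); cv2.imwrite("pics/s4.png",cv2.resize(im["frame"][220:400,200:440,::-1],None,fx=3,fy=3))
E
```

```text
t 9.3167 p [ 0.4656 -0.0828  0.0542] F [0.1 0.3 1.9] w 0.1512080110587448
[[ 1.     0.003  0.001]
 [ 0.003 -1.    -0.   ]
 [ 0.001  0.    -1.   ]]
rim front z 0.03955906208338332 x max 0.11150725957698682 rear z 0.034241287347016564
-1 1631 y [ 0.52531432 -0.1172872   0.03974279] slope 0.0031389685195625495 zslope 0.005218005171357492
1 1650 y [ 0.52554577 -0.045556    0.03976394] slope 0.0019375499781999661 zslope 0.009874801405779886
```

View pics/s4.png

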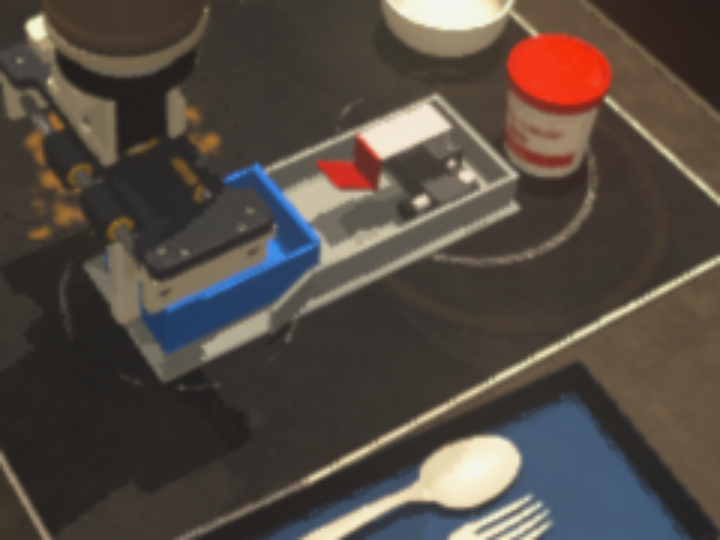

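Emit:
{"op": "play_rows", "data": {
  "increments": "0 0 0 0.3 -1; 0.5 0 0 0 -1; 0.5 0 0 0 -1; 0 0 0 0 -1; 0 0 0 0 -1"
}}

```text
clock: 9.88
position: [0.4752, -0.0826, 0.0541]
ee_rot: [-3.142, 0.004, 0.0]
force: [0.1, -0.4, -1.5]
width: 0.148
gripper_force: 45.0
```

Emit:
{"op": "play_rows", "data": {
  "increments": "0.4 0 0 0 -1; 0.4 0 0 0 -1; 0.2 0 0 0 -1; 0 0 0 0 -1; 0 0 0 0 -1"
}}

```text
clock: 10.3
position: [0.4859, -0.0826, 0.0541]
ee_rot: [-3.141, 0.004, -0.001]
force: [0.9, -0.1, -1.7]
width: 0.149
gripper_force: 45.0
```

```bash
python3 - <<'E'
from m import *
im,s=binpose()
E
```

```text
t 10.3 p [ 0.4859 -0.0826  0.0541] F [ 0.9 -0.1 -1.7] w 0.14862478542155283
[[ 1.    -0.003  0.001]
 [-0.003 -1.     0.   ]
 [ 0.001 -0.    -1.   ]]
rim front z 0.03936036100080555 x max 0.11121462468422733 rear z 0.03413699377809591
-1 1652 y [ 0.54568445 -0.11739611  0.03967071] slope -0.002050468942980485 zslope 0.0044412747286760364
1 1653 y [ 0.54579823 -0.0456386   0.03968899] slope -0.0035779866741728014 zslope 0.005499830545602998
```

Emit:
{"op": "play_rows", "data": {
  "increments": "0.25 0 0 0 -1; 0.25 0 0 0 -1; 0.25 0 0 0 -1; 0.25 0 0 0 -1; 0 0 0 0 -1"
}}

```text
clock: 10.82
position: [0.4961, -0.0827, 0.0542]
ee_rot: [-3.141, 0.004, -0.001]
force: [-0.3, 0.5, -2.6]
width: 0.15
gripper_force: 45.0
```

Emit:
{"op": "play_rows", "data": {
  "increments": "0.2 0 0 0 -1; 0.2 0 0 0 -1; 0.2 0 0 0 -1; 0 0 0 0 -1"
}}

```text
clock: 11.15
position: [0.5011, -0.0827, 0.0542]
ee_rot: [3.141, -0.004, -0.001]
force: [0.4, -0.0, -1.9]
width: 0.151
gripper_force: 45.0
```

```bash
cat > c.py <<'E'
from m import *
def catch():
    s=arm.observe(); print("tcp",np.round(s["position"],4),"F",np.round(s["force"],1))
    for n in("side","top"):
        im=vision.get_image(n); d=cut_out("catch",im)
        if not d: print(n,"no catch"); continue
        p=pts(im,d[0]["mask"]); f=im["frame"].astype(int)
        red=d[0]["mask"]&(f[...,0]>120)&(f[...,1]<70); r=pts(im,red); p=p[p[:,2]>.05]
        print(n,round(d[0]["confidence"],2),"catch z99",np.percentile(p[:,2],[50,99]),"tilt",np.polyfit(p[:,0],p[:,2],1)[0],"red x,z",len(r),np.percentile(r[:,0],[2,98]) if len(r) else 0,np.percentile(r[:,2],[2,98]) if len(r) else 0)
        if n=="side": out=im
    return out
E
python3 - <<'E'
from c import *
catch()
E
```

```text
tcp [ 0.5011 -0.0827  0.0542] F [ 0.4 -0.  -1.9]
side 0.75 catch z99 [0.0641743  0.06813211] tilt 0.11744920833426649 red x,z 129 [0.60402486 0.63408691] [0.03929373 0.06456662]
top 0.87 catch z99 [0.06196481 0.06568094] tilt 0.10511317217150049 red x,z 141 [0.60319984 0.63233776] [0.03730037 0.06077219]
```

Emit:
{"op": "play_rows", "data": {
  "increments": "0.2 0 0 0 -1; 0.2 0 0 0 -1; 0.2 0 0 0 -1; 0 0 0 0 -1"
}}

```text
clock: 11.68
position: [0.5068, -0.0828, 0.0541]
ee_rot: [3.141, -0.004, -0.002]
force: [-4.3, -0.7, 3.4]
width: 0.149
gripper_force: 45.0
```

Emit:
{"op": "play_rows", "data": {
  "increments": "0.2 0 0 0 -1; 0.2 0 0 0 -1; 0 0 0 0 -1"
}}

```text
clock: 11.93
position: [0.5094, -0.0829, 0.0541]
ee_rot: [3.141, -0.004, -0.006]
force: [-8.5, 0.5, 8.0]
width: 0.153
gripper_force: 45.0
```

```bash
python3 - <<'E'
from c import *
catch()
E
```

```text
tcp [ 0.5094 -0.0829  0.0541] F [-8.5  0.5  8. ]
side 0.89 catch z99 [0.06497462 0.06875787] tilt 0.09558788538369369 red x,z 87 [0.60944292 0.63434984] [0.04119283 0.0659878 ]
top 0.66 catch z99 [0.06249072 0.0666189 ] tilt 0.0952175644871335 red x,z 147 [0.6031631  0.63257738] [0.03921423 0.06345836]
```

Emit:
{"op": "play_rows", "data": {
  "increments": "0 0 -0.06 0 -1; 0 0 0 0 -1; 0.2 0 0 0 -1; 0.2 0 0 0 -1; 0 0 0 0 -1"
}}

```text
clock: 12.55
position: [0.5159, -0.0828, 0.0547]
ee_rot: [-3.141, 0.004, -0.001]
force: [-0.9, 0.2, -4.0]
width: 0.149
gripper_force: 45.0
```

```bash
python3 - <<'E'
from c import *
im=catch(); cv2.imwrite("pics/s5.png",cv2.resize(im["frame"][240:340,260:420,::-1],None,fx=4,fy=4))
binpose()
E
```

```text
tcp [ 0.5159 -0.0828  0.0547] F [-0.9  0.2 -4. ]
side 0.59 catch z99 [0.06637586 0.07168395] tilt 0.019049579664594928 red x,z 74 [0.61442923 0.63637159] [0.04454846 0.07001087]
top 0.75 catch z99 [0.06387902 0.06971841] tilt 0.06863762067790599 red x,z 144 [0.60480626 0.6324866 ] [0.04375464 0.06511153]
t 12.75 p [ 0.5159 -0.0828  0.0549] F [ 0.8 -0.1 -3.4] w 0.15085639383693367
[[ 1.    -0.003  0.001]
 [-0.003 -1.     0.   ]
 [ 0.001 -0.    -1.   ]]
rim front z 0.03922879130092494 x max 0.11121831421592498 rear z 0.034054498348532344
-1 1648 y [ 0.57577628 -0.1175565   0.04039834] slope -0.0028929398187435137 zslope 0.004008489972124465
1 1648 y [ 0.57556154 -0.04578299  0.04041169] slope -0.0035019763750135115 zslope 0.005772054441831892
```

View pics/s5.png

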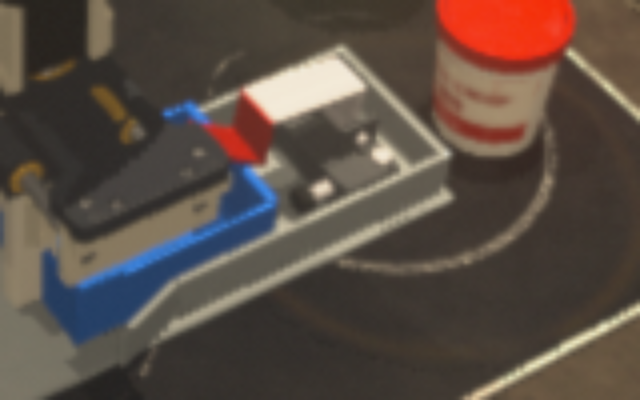

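Emit:
{"op": "play_rows", "data": {
  "increments": "0.2 0 0 0 -1; 0.2 0 0 0 -1; 0.2 0 0 0 -1; 0 0 0 0 -1"
}}

```text
clock: 13.18
position: [0.5216, -0.0828, 0.0548]
ee_rot: [3.142, -0.004, -0.0]
force: [-0.8, 0.4, -3.4]
width: 0.15
gripper_force: 45.0
```

```bash
python3 - <<'E'
from c import *
catch()
E
```

```text
tcp [ 0.5216 -0.0828  0.0548] F [-0.8  0.4 -3.4]
side 0.6 catch z99 [0.06716071 0.07467499] tilt 0.04774687424161308 red x,z 62 [0.62078395 0.63908108] [0.04843091 0.07421778]
top 0.62 catch z99 [0.06523311 0.07215222] tilt 0.04114798955165512 red x,z 137 [0.60644025 0.63244615] [0.04610166 0.06707597]
```

Emit:
{"op": "play_rows", "data": {
  "increments": "0.2 0 0 0 -1; 0.2 0 0 0 -1; 0 0 0 0 -1"
}}

```text
clock: 13.63
position: [0.5255, -0.0828, 0.0548]
ee_rot: [3.142, -0.004, -0.0]
force: [-1.6, -0.3, -3.2]
width: 0.147
gripper_force: 45.0
```

```bash
python3 - <<'E'
from c import *
catch()
E
```

```text
tcp [ 0.5255 -0.0828  0.0548] F [-1.6 -0.3 -3.2]
side 0.9 catch z99 [0.06813321 0.07771451] tilt -0.0013207086232892543 red x,z 119 [0.62683848 0.64093244] [0.05173528 0.07714005]
top 0.67 catch z99 [0.06638258 0.07462147] tilt 0.0067830101334172554 red x,z 146 [0.60830329 0.63990353] [0.05017079 0.07334678]
```

Emit:
{"op": "play_rows", "data": {
  "increments": "0.2 0 0 0 -1; 0 0 0 0 -1; 0 0 0 0 -1"
}}

```text
clock: 14.08
position: [0.5278, -0.0828, 0.0549]
ee_rot: [-3.142, 0.004, -0.001]
force: [-0.9, 0.2, -3.0]
width: 0.151
gripper_force: 45.0
```

```bash
python3 - <<'E'
from c import *
catch()
E
```

```text
tcp [ 0.5278 -0.0828  0.0549] F [-0.9  0.2 -3. ]
side 0.81 catch z99 [0.06911957 0.16500957] tilt -0.29138245773744326 red x,z 125 [0.61072782 0.64248361] [0.05414796 0.07796497]
top 0.88 catch z99 [0.06729333 0.07572837] tilt -0.015741231168345627 red x,z 141 [0.60993557 0.63974677] [0.05075095 0.07487448]
```

Nearly at the crest; continue in 2 mm steps.

Emit:
{"op": "play_rows", "data": {
  "increments": "0.2 0 0 0 -1; 0 0 0 0 -1; 0 0 0 0 -1"
}}

```text
clock: 14.53
position: [0.5298, -0.0828, 0.0549]
ee_rot: [-3.142, 0.004, -0.001]
force: [0.2, -1.4, -4.6]
width: 0.153
gripper_force: 45.0
```

```bash
python3 - <<'E'
from c import *
catch()
E
```

```text
tcp [ 0.5298 -0.0828  0.0549] F [ 0.2 -1.4 -4.6]
side 0.81 catch z99 [0.06940238 0.07869275] tilt -0.11765511244257275 red x,z 98 [0.63376129 0.64205558] [0.05366805 0.07710266]
top 0.93 catch z99 [0.06706799 0.07602293] tilt -0.01569947752389646 red x,z 140 [0.61001679 0.63963551] [0.05177665 0.07550352]
```

Emit:
{"op": "play_rows", "data": {
  "increments": "0.15 0 0 0 -1; 0 0 0 0 -1; 0 0 0 0 -1"
}}

```text
clock: 14.98
position: [0.531, -0.0828, 0.0549]
ee_rot: [3.142, -0.004, 0.0]
force: [1.2, 0.3, -4.1]
width: 0.154
gripper_force: 45.0
```

```bash
python3 - <<'E'
from c import *
catch()
E
```

```text
tcp [ 0.531  -0.0828  0.0549] F [ 1.2  0.3 -4.1]
side 0.74 catch z99 [0.0690195  0.07775048] tilt -0.07963525901400405 red x,z 75 [0.63590914 0.64100912] [0.05686287 0.07657375]
top 0.72 catch z99 [0.06617047 0.07548642] tilt 0.0054166018008355845 red x,z 141 [0.60816707 0.63955447] [0.04924512 0.07447988]
```

Emit:
{"op": "play_rows", "data": {
  "increments": "0.12 0 0 0 -1; 0 0 0 0 -1; 0 0 0 0 -1"
}}

```text
clock: 15.43
position: [0.532, -0.0828, 0.0548]
ee_rot: [3.142, -0.004, -0.0]
force: [0.7, 0.1, -4.2]
width: 0.155
gripper_force: 45.0
```

```bash
python3 - <<'E'
from c import *
catch()
E
```

```text
tcp [ 0.532  -0.0828  0.0548] F [ 0.7  0.1 -4.2]
side 0.91 catch z99 [0.06867008 0.16493187] tilt -0.35928620906815445 red x,z 19 [0.63625651 0.6406006 ] [0.06538496 0.07455322]
top 0.9 catch z99 [0.065969   0.07337629] tilt 0.013242298510219594 red x,z 142 [0.6082196  0.63792826] [0.04715914 0.0729466 ]
```

Emit:
{"op": "play_rows", "data": {
  "increments": "0.1 0 0 0 -1; 0 0 0 0 -1; 0 0 0 0 -1"
}}

```text
clock: 15.88
position: [0.5331, -0.0828, 0.0549]
ee_rot: [3.142, -0.004, 0.0]
force: [-0.4, 0.1, -2.4]
width: 0.15
gripper_force: 45.0
```

```bash
python3 - <<'E'
from c import *
catch()
E
```

```text
tcp [ 0.5331 -0.0828  0.0549] F [-0.4  0.1 -2.4]
side 0.73 catch z99 [0.06491012 0.06803746] tilt -0.023948006693340122 red x,z 9 [0.63183699 0.63543476] [0.06127865 0.06716442]
top 0.73 catch z99 [0.06192112 0.06566459] tilt 0.10211859147759493 red x,z 151 [0.6032078  0.63278428] [0.03755782 0.06330017]
```

Emit:
{"op": "play_rows", "data": {
  "increments": "-0.1 0 0 0 -1; -0.1 0 0 0 -1; -0.05 0 0 0 -1; 0 0 0 0 -1; 0 0 0 0 -1"
}}

```text
clock: 16.5
position: [0.5317, -0.0828, 0.0552]
ee_rot: [-3.142, 0.004, -0.004]
force: [4.9, 0.4, -4.0]
width: 0.15
gripper_force: 45.0
```

Emit:
{"op": "play_rows", "data": {
  "increments": "-0.05 0 0 0 -1; -0.05 0 0 0 -1; 0 0 0 0 -1; 0 0 0 0 -1"
}}

```text
clock: 16.83
position: [0.5317, -0.0828, 0.0555]
ee_rot: [-3.141, 0.004, -0.006]
force: [7.4, -0.2, -5.6]
width: 0.149
gripper_force: 45.0
```

Emit:
{"op": "play_rows", "data": {
  "increments": "0.15 0 0 0 -1; 0.15 0 0 0 -1; 0 0 0.05 0 -1; 0 0 0 0 -1; 0 0 0 0 -1"
}}

```text
clock: 17.25
position: [0.532, -0.0828, 0.0542]
ee_rot: [3.141, -0.004, -0.001]
force: [0.4, -0.9, -1.8]
width: 0.15
gripper_force: 45.0
```

```bash
python3 - <<'E'
from c import *
catch(); binpose()
E
```

```text
tcp [ 0.532  -0.0828  0.0542] F [ 0.4 -0.9 -1.8]
side 0.65 catch z99 [0.06479615 0.06819919] tilt -0.02571018551730292 red x,z 10 [0.63144202 0.63419828] [0.06347078 0.06676403]
top 0.66 catch z99 [0.11592394 0.12047501] tilt 0.44883406115990837 red x,z 0 0 0
t 17.45 p [ 0.5322 -0.0828  0.0542] F [-0.3  1.2 -1.7] w 0.15178230787400862
[[ 1.    -0.003 -0.001]
 [-0.003 -1.    -0.   ]
 [-0.001  0.    -1.   ]]
rim front z 0.039083295966616124 x max 0.11106862143770924 rear z 0.03399501208937365
-1 1636 y [ 0.59192673 -0.11758867  0.03962548] slope -0.001686767610610158 zslope 0.003339725974786759
1 1624 y [ 0.59203389 -0.04585275  0.03971348] slope -0.003515258865459475 zslope 0.004746414805373855
```

Emit:
{"op": "play_rows", "data": {
  "increments": "0 0 0 0 -0.3; 0 0 0 0 -0.3; 0 0 0 0 -0.3; 0 0 0 0 -0.3; 0 0 0 0 -0.3"
}}

```text
clock: 17.97
position: [0.5327, -0.0828, 0.0544]
ee_rot: [3.142, -0.004, 0.0]
force: [0.3, 0.0, 0.8]
width: 0.347
gripper_force: 0.0
```

Emit:
{"op": "play_rows", "data": {
  "increments": "0 0 -0.5 0 -0.3; 0 0 -1.5 0 -0.3; 0 0 -2.5 0 -0.3; 0 0 -3 0 -0.3; 0 0 -3 0 -0.3"
}}

```text
clock: 18.38
position: [0.532, -0.0826, 0.1605]
ee_rot: [-3.141, 0.004, 0.002]
force: [0.5, -0.8, 0.4]
width: 0.348
gripper_force: 0.0
```

Emit:
{"op": "play_rows", "data": {
  "increments": "-2 0 -2 0 -0.3; -3 0 0 0 -0.3; -3 0 0 0 -0.3; 0 0 0 0 -0.3; 0 0 0 0 -0.3"
}}

```text
clock: 18.8
position: [0.4513, -0.0829, 0.18]
ee_rot: [3.141, -0.005, 0.0]
force: [0.1, -0.5, 1.0]
width: 0.354
gripper_force: 0.0
```

```bash
python3 - <<'E'
from c import *
im=catch(); t=vision.get_image("top")
a=cv2.resize(im["frame"][200:350,200:440,::-1],(400,250)); b=cv2.resize(t["frame"][180:330,240:480,::-1],(400,250)); cv2.imwrite("pics/f.png",np.hstack([a,b]))
E
```

```text
tcp [ 0.4513 -0.0829  0.18  ] F [ 0.1 -0.5  1. ]
side 0.95 catch z99 [0.06413252 0.06773229] tilt 0.11346377128814573 red x,z 127 [0.60438745 0.63384844] [0.03913785 0.0645383 ]
top 0.94 catch z99 [0.06177923 0.06530633] tilt 0.10159287414648036 red x,z 147 [0.6032919  0.63285234] [0.03769955 0.06175322]
```

View pics/f.png

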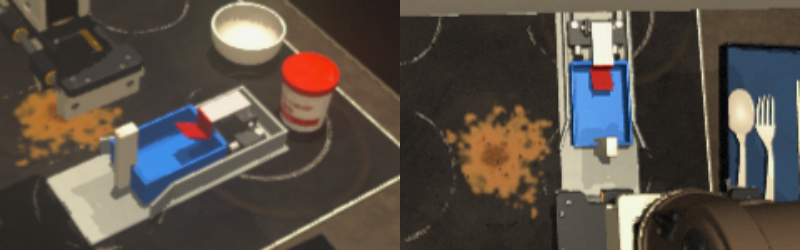

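The bin sits straight in the rack. The red hook is down inside it behind the front rim (left view at about 195,125; right view at about 601,78), and the gripper is clear.

```bash
python3 -c "
from cell import job; print(job.sign_off())"
```

```text
the job is handed in; nothing more can be done
None
```

The blue bin is in the rack with the catch down behind its front rim; it held a gentle tug of about 7 N, was released still latched, and the job was handed in at about 19 s on the robot's clock.

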